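# Shift the lift-off guard to the other polishing hood

### The job

The one swing guard is to go from the hood with the felt buff to the empty cradle of the hood with the stone wheel. Squeeze the guard's two sprung hinge-pin tabs together to draw in its pins, lift the guard out, lower it gently and fully home in the other cradle and let go, so that both pins spring right out into the ear holes and the guard hangs there by itself. Leave the other things on the bench where they are.

Things in the scene. Friction and masses are not known exactly. Their poses are not given: they have to be found in the camera images.
- guard_axis (a point): centre of the guard's hinge barrel (level, along y, 112 mm long, 20 mm diameter, ends chamfered 4 mm). From it an aluminium-framed clear window, 80 mm wide (y), 6 mm thick (x), hangs to 100 mm below the axis. z up. Same front and back, about 0.3 to 0.5 kg in all. It starts pinned in hood_felt's cradle, free to swing about its axis
- guard_grip (a point): where to squeeze: 43 mm above the barrel's axis, midway between the guard's two upright tabs. The tabs stand 12 to 62 mm above the axis, 24 mm wide (x); they measure 58 mm over their outer faces (along y) sprung out and 34 mm squeezed fully in, at their stops. A fixed fin, 23 mm (y) x 16 mm (x), stands between them to 48 mm above the axis
- pin_left (a joint): draw of the hinge pin at the guard's +y end, moved by the +y tab (tab and pin are one piece): 0 = sprung fully out, 12 mm beyond the barrel's end; 0.012 = flush with the barrel's end. Pin diameter 9 mm, on the hinge axis. The spring takes about 5 N to start, 12 N at full travel, and pushes the pin out again when let go
- pin_right (a joint): the same for the pin and tab at the guard's -y end
- hood_felt: grey dust hood, 150 mm wide, 132 mm high, with a domed felt buff inside and a black cap on its top, fixed to the bench; the guard hangs on its front at the start. Origin on the bench straight below the middle of its cradle; the hood (and a motor, to 210 mm) lies to +x, the open front looks to -x, y is along the cradle's hinge axis
- felt_cradle (a point): middle of hood_felt's cradle, on the hinge axis, 135 mm above the bench. Cradle: two upward-open troughs, 43 to 52 mm either side, 23.6 mm wide inside (x), mouth flared 7 mm each way, flat floor 10 mm below the axis for the barrel to rest on; beyond them two ears, inner faces 59 mm from the middle, 8 mm thick, tops 20 mm above the axis, a 13 mm square hole on the axis in each
- hood_wheel: grey dust hood like hood_felt (same origin and axes) with a stone wheel inside, a bare top and an empty cradle of the same shape. This cradle is clamped at an unknown height in a slot: its hinge axis is 130 to 146 mm above the bench, not given, so feel for the trough floor. The pins find the ear holes only within about 2 mm of the seated height
- brush: flat brush with a wooden handle, 180 mm long, lying between the hoods at the back: leave it
- mandrel: ring mandrel, steel taper on a wooden handle, 180 mm long, lying between the hoods at the front: leave it
- bench_pin: notched wooden block, 120 mm long, 18 mm high, lying in front of the left hood: leave it
- jar: small jar, 75 mm high, beside the left hood: leave it
- mallet: hammer, 220 mm long, beside the right hood: leave it
- graver: graver with a wooden handle, 180 mm long, lying in front of the right hood: leave it
Mind the look-alikes: they are no part of the job. Of the things like the part that bears guard_axis, leave any that is pink; of the rest the larger one is meant.

How it is judged:
By the outcome, as a careful person would: the job done as asked, in the order asked, and still so for the second after the job is handed in, with the robot touching nothing.
It also fails if it takes over 38 s, if anything falls off the work surface, if the arm or the gripper's body presses on something with over 40 N, if the wrist force passes 120 N, or if a joint passes its speed limit or range.

### The arm

A 6-joint arm with a two-finger parallel gripper is mounted at the origin on the work surface. World frame = base frame: x ahead of the robot, y to its left, z up, the work surface at z = 0. Lengths are in m, angles in rad, forces in N, time in s.
With the tool pointing down it reaches from about 0.275 to 0.875 m from the base axis. Payload 12.5 kg.
Tool frame: the origin (TCP) lies on the centre line of the jaws, within the pads' length; the fingertips stand r.finger_overhang ahead of it and the grasp point (between the pads) lies 3 mm ahead of it (r.finger_overhang is the distance from the TCP to the fingertips, in m); z points along the fingers, y is the direction in which the jaws open and shut (so a half turn about z gives the same grasp; the last joint's range is limited). The gripper opens to 85 mm and grips with 20 to 120 N. Pads are 22 mm wide; open, the fingers measure 114 mm over their backs; the gripper's body (76 mm by 85 mm) begins 54 mm behind the grasp point. The pads swing forward as they close: fully open they stand 13 mm farther back than shut.
Start: joints at [-1.338, 0.351, 1.652, -0, 1.139, -0.085], TCP at [0.172, -0.522, 0.253] pointing down, gripper open.
Joint ranges: [-2.75, 2.75], [-0.79, 2.1], [0.01, 2.65], [-1.57, 4.71], [0.07, 3.14], [-2.87, 2.87]. Speed limits (rad/s): [2.22, 2.22, 2.79, 3.14, 3.14, 3.14].

### API

Orientations are given as a unit quaternion [x, y, z, w].
In Python, from cell import r, optics gives the robot as it stands. The module is installed in compiled form; this text tells all that it offers. Calls block until the motion is done:
- r.move_to(position, orientation): joint-space move of the TCP to a pose.
- r.move_linear(position, rot=None, vel=0.15): straight line of the TCP; rot=None keeps the orientation; vel is the mean speed in m/s.
- r.set_joints(angles): joint-space move.
- r.set_gripper(opening, squeeze=None): opening from 0.0 (shut) to 1.0 (fully open); squeeze is the grip in N (None keeps the last); returns when the fingers have stopped.
- r.sleep(seconds).
- r.inverse_kinematics(position, orientation): joint angles nearest the present ones, or None.
- optics.get_image(name): name is "scene" or "top" or "wrist"; returns a dict with "pixels" (480x640x3 uint8, red, green, blue), "depth" (480x640 float32, m along the optical axis (not along the pixel's ray), 0 where there is no reading), "fx", "fy", "cx", "cy" (pixels), "camera_from_world" (4x4, takes a point from world to camera coordinates); the wrist camera has in their place "mount" (4x4, takes a point from camera to tool coordinates, whose origin is the TCP and whose axes are the flange's). Camera axes: x right, y down, z forward; pixel columns grow to the right and rows downward; lengths in m; the calibration is good to about 2 mm. The wrist camera is an equidistant fisheye: a pixel r from the principal point sees the ray r / f radians off the axis. A picture is of the moment at which its call begins: read the wrist's pose just before it.
A pose or a line that the arm cannot do raises r.PlanningError and nothing moves.
- r.hand_in(): hands the job in, once; it reports no verdict.
Readings, each from a call of its own:
- r.current_t(): time.
- r.current_q(): joint angles.
- r.current_qvel(): joint speeds.
- r.current_effort(): joint torques, N m.
- r.current_tool_pos(): TCP position.
- r.current_ee_rot(): TCP orientation.
- r.current_contact_force(): force on the tool from outside, world axes, zero at the start.
- r.current_torque(): the same for the moment, N m.
- r.current_opening(): opening from 0.0 (shut) to 1.0 (fully open).
Only numpy, scipy, OpenCV 4.12 (cv2) and the standard library are available. Lean on these libraries where they do the work, as an engineer would, in place of code of your own. Each camera call takes 0.05 s, during which the arm holds its last target. There are 200 camera calls.

## Working session

There is one attempt and no reset: what is moved stays moved. The work goes in short steps, each a Python script; the robot and the scene stay as the last script left them, time stands still between calls to the robot, and variables do not carry over. Pictures are saved under pics/ and viewed, on a budget of 10 in all, crops included, one or two more only if the job needs it, and the job is handed in when it is done.

```bash
ls; mkdir -p pics; python3 - <<'E'
from cell import r, optics
import numpy as np, cv2
for n in ("scene","top"):
    d=optics.get_image(n)
    np.savez(f"{n}.npz",**d)
    cv2.imwrite(f"pics/{n}.png",d["pixels"][...,::-1])
    print(n,d["fx"],d["fy"],d["cx"],d["cy"],np.round(d["camera_from_world"],3).tolist(), (d["depth"]>0).mean())
print(r.current_t(),r.current_ee_rot(),r.finger_overhang,r.current_contact_force())
E
```

```text
pics
scene 457.9900887116675 457.9900887116675 329.68912706206544 242.78585366332038 [[0.573, 0.82, 0.007, -0.263], [0.591, -0.407, -0.697, -0.198], [-0.568, 0.403, -0.717, 1.462], [0.0, 0.0, 0.0, 1.0]] 0.996083984375
top 595.8613193614991 595.8613193614991 312.6656420223168 244.1502174656006 [[-0.008, -1.0, -0.007, -0.027], [-0.994, 0.009, -0.112, 0.528], [0.112, 0.006, -0.994, 1.417], [0.0, 0.0, 0.0, 1.0]] 0.9959700520833333
0.1 [ 9.87402807e-01  1.58225920e-01 -2.88624770e-05 -5.04934261e-04] 0.022 [-1.04465624  0.26216742 -0.64644146]
```

View pics/scene.png

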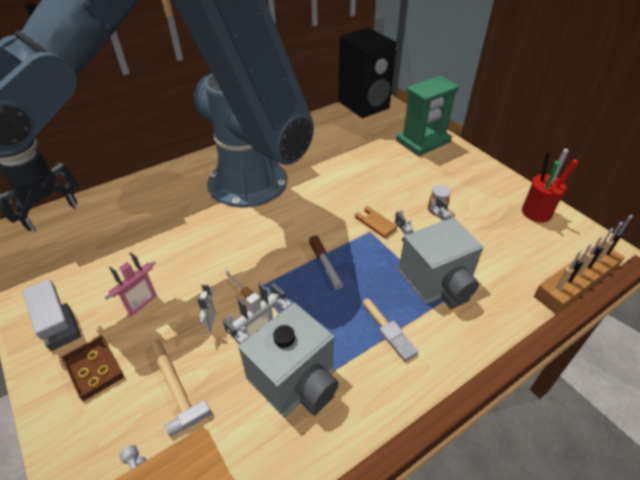

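View pics/top.png

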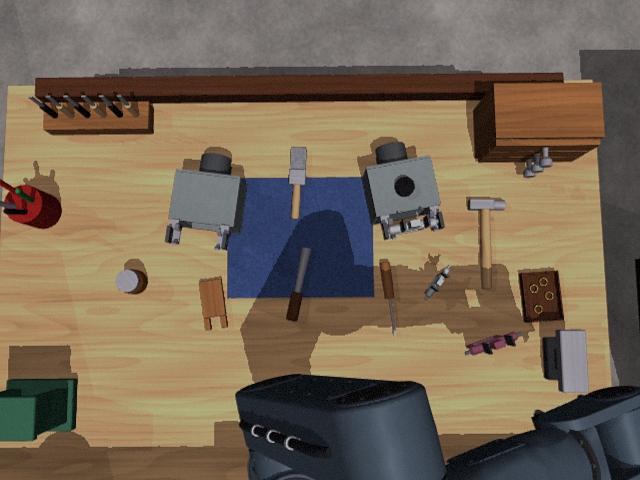

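The candidates for the guard are, in top-view pixels:
- The grey guard pinned on the capped hood, at (412,228).
- A smaller grey one standing free at (437,282).
- The pink one at (495,343), which is excluded.

I choose the first: it's on the felt hood (black cap) and is the larger grey one. The target is the bare-topped hood at (205,200). I'll check that in one close crop and measure from depth.

```bash
cat > h.py <<'E'
import numpy as np, cv2
def cloud(d):
    v,u=np.mgrid[0:480,0:640]; z=d["depth"].astype(float)
    P=np.stack([(u-d["cx"])/d["fx"]*z,(v-d["cy"])/d["fy"]*z,z],-1)
    T=np.linalg.inv(d["camera_from_world"]); return P@T[:3,:3].T+T[:3,3]
E
python3 - <<'E'
from h import *
d=np.load("top.npz"); W=cloud(d); z=W[...,2]; ok=d["depth"]>0
for n,(u0,v0,u1,v1) in dict(felt=(355,140,450,250),wheel=(155,140,250,255)).items():
    m=np.zeros(z.shape,bool); m[v0:v1,u0:u1]=1; m&=ok
    top=m&(z>.125)&(z<.142)
    l,lab,st,c=cv2.connectedComponentsWithStats(top.astype(np.uint8))
    for i in range(1,l):
        if st[i,4]<4: continue
        p=W[lab==i]; R=cv2.minAreaRect((p[:,:2]*1000).astype(np.float32))
        print(n,"flat",st[i].tolist(),p.mean(0).round(4),[np.round(x,1) for x in R])
    l,lab,st,c=cv2.connectedComponentsWithStats((m&(z>.145)).astype(np.uint8))
    for i in range(1,l):
        p=W[lab==i]; print(n,"high",st[i].tolist(),p.mean(0).round(4),p.max(0).round(4),p.min(0).round(4))
a=d["pixels"][180:260,350:460]; b=d["pixels"][180:260,150:260]
s=np.load("scene.npz")["pixels"]
out=np.vstack([np.hstack([cv2.resize(a,(400,290),interpolation=2),cv2.resize(b,(400,290),interpolation=2)]),np.hstack([cv2.resize(s[255:355,190:330],(400,290),interpolation=2),cv2.resize(s[190:290,380:520],(400,290),interpolation=2)])])
cv2.imwrite("pics/c1.png",out[...,::-1])
E
```

```text
felt flat [366, 155, 77, 84, 3324] [ 0.6401 -0.2397  0.1317] [array([ 622.5, -243.8]), array([172.2, 151.3]), np.float64(10.4)]
felt flat [421, 220, 3, 4, 5] [ 0.5647 -0.2784  0.1389] [array([ 564.6, -279. ]), array([7.9, 2.7]), np.float64(43.7)]
felt flat [416, 225, 9, 5, 14] [ 0.5508 -0.275   0.1382] [array([ 549.6, -274.2]), array([ 6.9, 16.4]), np.float64(32.8)]
felt flat [405, 229, 10, 3, 14] [ 0.5454 -0.2499  0.138 ] [array([ 546.5, -250. ]), array([ 4.2, 20.7]), np.float64(10.1)]
felt flat [382, 230, 6, 10, 15] [ 0.534  -0.193   0.1339] [array([ 535.3, -192.2]), array([23.1,  6.2]), np.float64(29.4)]
felt high [395, 177, 20, 19, 293] [ 0.6433 -0.2395  0.1514] [ 0.6653 -0.2182  0.159 ] [ 0.623  -0.2615  0.1454]
felt high [430, 211, 4, 4, 12] [ 0.5832 -0.2991  0.1483] [ 0.5868 -0.2954  0.1515] [ 0.5792 -0.3026  0.1467]
felt high [437, 212, 8, 16, 73] [ 0.5665 -0.3175  0.1535] [ 0.5837 -0.3111  0.1608] [ 0.5489 -0.3252  0.1452]
felt high [422, 215, 12, 14, 84] [ 0.5593 -0.2823  0.176 ] [ 0.571  -0.2773  0.2035] [ 0.548  -0.3022  0.1451]
felt high [388, 219, 5, 4, 10] [ 0.5656 -0.
[... 2141 characters left out ...]
high [174, 224, 6, 7, 28] [0.5556 0.2716 0.1521] [0.5627 0.2764 0.1577] [0.5486 0.2669 0.1454]
wheel high [220, 225, 1, 1, 1] [0.5593 0.1748 0.1468] [0.5593 0.1748 0.1468] [0.5593 0.1748 0.1468]
wheel high [222, 225, 1, 1, 1] [0.5594 0.1704 0.1459] [0.5594 0.1704 0.1459] [0.5594 0.1704 0.1459]
wheel high [225, 226, 1, 2, 2] [0.5558 0.1635 0.1469] [0.5569 0.1636 0.1473] [0.5548 0.1635 0.1465]
wheel high [217, 228, 11, 22, 112] [0.5284 0.1668 0.1567] [0.5525 0.1811 0.1673] [0.5049 0.1585 0.1451]
wheel high [172, 241, 5, 5, 20] [0.5192 0.2756 0.1532] [0.5243 0.2802 0.1599] [0.5138 0.2717 0.1459]
wheel high [214, 246, 6, 5, 21] [0.5066 0.1817 0.1529] [0.5122 0.1866 0.1578] [0.502  0.1768 0.1457]
```

View pics/c1.png

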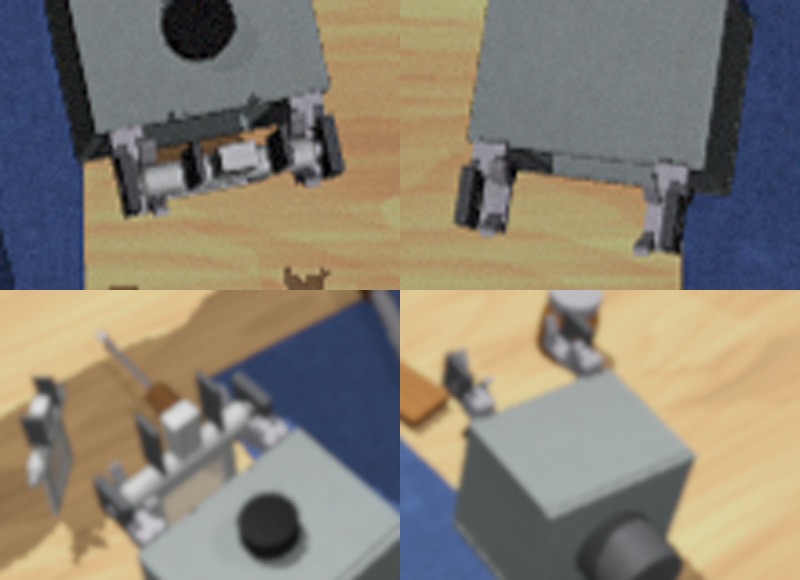

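The crop confirms it: the grey guard (dark tabs either side of a white fin) sits in the cradle of the capped hood, and the other hood's cradle is empty. Next is a matching wrist look above each cradle, the empty one first.

```bash
cat >> h.py <<'E'
FELT=(np.array([.5549,-.2558]),np.radians(10.5)); WHEEL=(np.array([.5338,.2275]),np.radians(-6.5))
def quat(psi): return [np.cos(psi/2),np.sin(psi/2),0,0]
E
python3 - <<'E'
from h import *
from cell import r, optics
for n,(c,psi) in (("wheel",WHEEL),("felt",FELT)):
    r.move_to([c[0],c[1],.31],quat(psi)); 
    p,q=r.current_tool_pos(),r.current_ee_rot()
    d=optics.get_image("wrist"); np.savez(f"w_{n}.npz",p=p,q=q,**d)
    print(n,r.current_t(),p,np.round(q,4),d["fx"],d["cx"],d["cy"],np.round(d["mount"],3).tolist(),r.current_contact_force())
    cv2.imwrite(f"pics/w_{n}.png",d["pixels"][...,::-1])
a=np.hstack([cv2.imread("pics/w_wheel.png"),cv2.imread("pics/w_felt.png")]); cv2.imwrite("pics/ww.png",cv2.resize(a,(800,300),interpolation=3))
E
```

```text
wheel 3.0833 [0.53401417 0.22694707 0.30995653] [ 9.984e-01 -5.700e-02 -0.000e+00  1.000e-04] 371.64829954431775 324.8324862267112 234.13999539793022 [[-0.001, -0.964, -0.267, 0.068], [1.0, -0.001, 0.0, -0.001], [-0.0, -0.267, 0.964, -0.12], [0.0, 0.0, 0.0, 1.0]] [-0.83334996  0.11289878  0.64235834]
felt 4.9 [ 0.55517983 -0.25502859  0.31001298] [ 9.958e-01  9.190e-02  0.000e+00 -1.000e-04] 371.64829954431775 324.8324862267112 234.13999539793022 [[-0.001, -0.964, -0.267, 0.068], [1.0, -0.001, -0.0, -0.0], [-0.0, -0.267, 0.964, -0.12], [0.0, 0.0, 0.0, 1.0]] [-0.69113066  0.43977869  0.17643658]
```

View pics/ww.png

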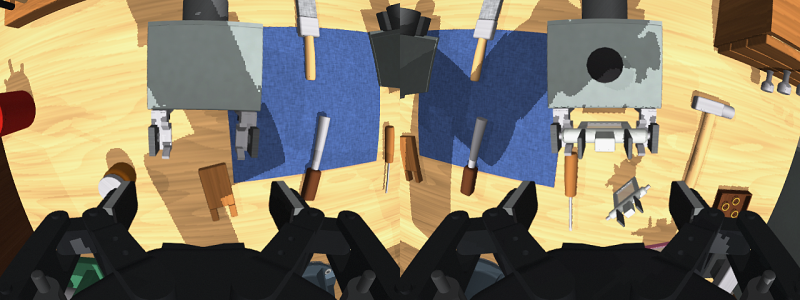

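Both cradles are clear in the wrist views: the empty one at about (205,135) in the left half, the guard at about (605,137) in the right half. Now measuring with fisheye depth in each hood's own frame.

```bash
cat >> h.py <<'E'
from scipy.spatial.transform import Rotation as Ro
def wcloud(d):
    v,u=np.mgrid[0:480,0:640]; x,y=u-d["cx"],v-d["cy"]; rr=np.hypot(x,y)+1e-9; th=rr/d["fx"]
    z=d["depth"].astype(float); t=np.tan(np.minimum(th,1.4))/rr
    P=np.stack([x*t*z,y*t*z,z],-1)@d["mount"][:3,:3].T+d["mount"][:3,3]
    W=P@Ro.from_quat(d["q"]).as_matrix().T+d["p"]; W[d["depth"]<=0]=9; W[th>1.3]=9; return W
def hood(W,H):
    c,s=np.cos(H[1]),np.sin(H[1]); D=W[...,:2]-H[0]
    return np.stack([D[...,0]*c+D[...,1]*s,-D[...,0]*s+D[...,1]*c,W[...,2]],-1)
E
python3 - <<'E'
from h import *
for n,H in (("wheel",WHEEL),("felt",FELT)):
    d=np.load(f"w_{n}.npz"); L=hood(wcloud(d),H)*1000
    x,y,z=L[...,0],L[...,1],L[...,2]
    m=(abs(z-132)<4)&(abs(y)<85)&(x>30)&(x<260)
    p=L[m]; R=cv2.minAreaRect(p[:,:2].astype(np.float32)); print(n,"hoodtop",len(p),[np.round(k,1) for k in R],np.median(p[:,2]))
    for s in (1,-1):
        m=(abs(y-s*63)<9)&(abs(x)<40)&(z>148)&(z<175)
        h=np.median(np.sort(z[m])[-40:]); t=m&(z>h-3)
        e=L[t]; print(n,s,"ear top z",round(h,1),"n",t.sum(),"x %.1f..%.1f mid %.1f"%(*np.percentile(e[:,0],[2,98]),np.percentile(e[:,0],[2,98]).mean()),"y %.1f..%.1f med %.1f"%(*np.percentile(e[:,1],[2,98]),np.median(e[:,1])))
    if n=="felt":
        for s in (1,-1):
            m=(abs(y-s*26)<9)&(abs(x)<30)&(z>185)&(z<210); e=L[m]
            print("tab",s,m.sum(),e.mean(0).round(1),np.percentile(e,[2,98],axis=0).round(1).tolist())
        m=(abs(y)<14)&(abs(x)<30)&(z>176)&(z<190); e=L[m]; print("fin",m.sum(),np.percentile(e,[2,50,98],axis=0).round(1).tolist())
    v,u=np.where((abs(y)<75)&(abs(x)<35)&(z>100)&(z<215)); print(u.min(),u.max(),v.min(),v.max())
    i=d["pixels"][v.min()-8:v.max()+8,u.min()-8:u.max()+8]; cv2.imwrite(f"pics/z_{n}.png",cv2.resize(i,(800,300),interpolation=2)[...,::-1])
cv2.imwrite("pics/zz.png",np.vstack([cv2.imread("pics/z_wheel.png"),cv2.imread("pics/z_felt.png")]))
E
```

```text
wheel hoodtop 26024 [array([91.2, -2.1]), array([150.7, 123.2]), np.float64(89.1)] 131.03217022013592
wheel 1 ear top z 162.5 n 506 x -17.7..17.6 mid -0.0 y 58.4..66.7 med 62.3
wheel -1 ear top z 162.5 n 487 x -20.2..14.7 mid -2.8 y -67.7..-59.5 med -63.4
237 416 175 255
felt hoodtop 23800 [array([92.9, -0.8]), array([125.5, 151. ]), np.float64(0.0)] 130.99625883608104
felt 1 ear top z 155.3 n 475 x -16.3..18.7 mid 1.2 y 58.5..66.5 med 62.3
felt -1 ear top z 155.3 n 467 x -16.4..18.9 mid 1.2 y -67.8..-59.8 med -63.6
tab 1 304 [  2.5  25.4 194.4] [[-9.3, 23.0, 186.0], [13.2, 28.5, 197.1]]
tab -1 331 [  2.4 -26.8 194.6] [[-9.6, -29.6, 186.2], [13.1, -24.7, 196.9]]
fin 761 [[-6.0, -12.1, 178.0], [2.2, -1.0, 181.8], [9.3, 10.0, 183.2]]
240 414 173 254
```

View pics/zz.png

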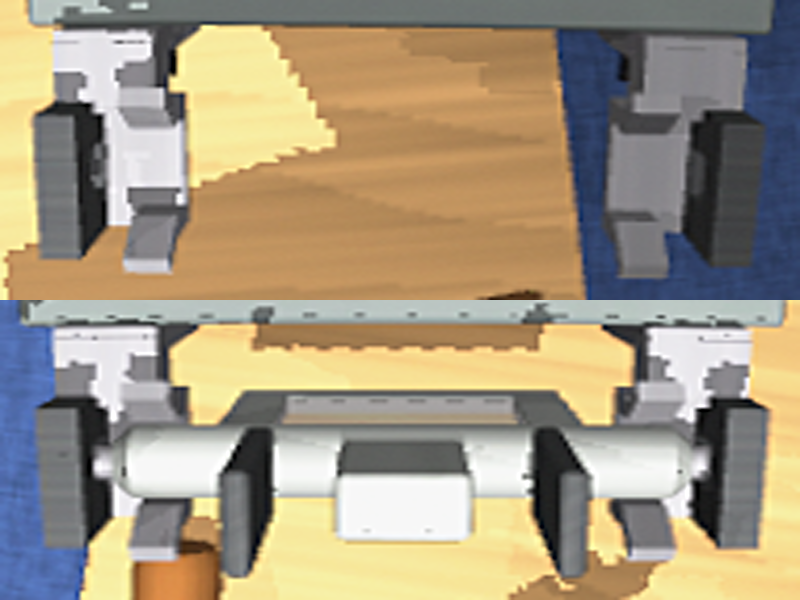

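The crops show the cradle empty and the guard's pins seated. Ear tops read 155.3 mm (felt) and 162.5 mm (wheel), which puts the wheel axis near 142 mm, to be confirmed by feel. Next: grasp, squeeze and lift.

```bash
cat >> h.py <<'E'
def toworld(H,x,y):
    c,s=np.cos(H[1]),np.sin(H[1]); return H[0]+[x*c-y*s,x*s+y*c]
FG=toworld(FELT,.0017,-.0006); WC=toworld(WHEEL,-.0014,-.00055); WPSI=np.radians(-7.7)
E
python3 - <<'E'
from h import *
from cell import r, optics
q=quat(FELT[1]); f=lambda:np.round(r.current_contact_force(),1)
r.move_linear([*FG,.215],q,vel=.12)
r.move_linear([*FG,.181],q,vel=.06); print(r.current_t(),r.current_tool_pos(),f())
f0=r.current_contact_force()
r.set_gripper(0.25,squeeze=50); print("open",r.current_opening(),r.current_opening()*85,f(),np.round(r.current_torque(),2))
r.sleep(.2)
for k in range(1,6):
    r.move_linear([*FG,.181+.006*k],q,vel=.05); g=r.current_contact_force()-f0; print(k,g.round(1),round(r.current_opening(),3))
    if np.linalg.norm(g)>18: break
else:
    r.move_linear([*FG,.335],q,vel=.15)
    p,qq=r.current_tool_pos(),r.current_ee_rot(); d=optics.get_image("wrist"); np.savez("w_held.npz",p=p,q=qq,**d)
    cv2.imwrite("pics/held.png",d["pixels"][...,::-1])
print(r.current_t(),f(),r.current_opening())
E
```

```text
6.5583 [ 0.55681741 -0.25613521  0.18111702] [-0.2 -0.1  0.9]
open 0.36664081441611923 31.164469225370134 [-1.9 -0.4 15.3] [ 0.18  0.38 -0.05]
1 [ 0.8 -0.  -5. ] 0.367
2 [ 0.2 -0.4 -5.2] 0.367
3 [-0.2 -0.7 -5.8] 0.367
4 [-0.3  0.4 -4.4] 0.365
5 [ 0.5  0.6 -5.3] 0.368
9.6583 [-0.1  0.  -4.9] 0.36677482652667986
```

```bash
ls pics/held.png
```

```text
pics/held.png
```

View pics/held.png

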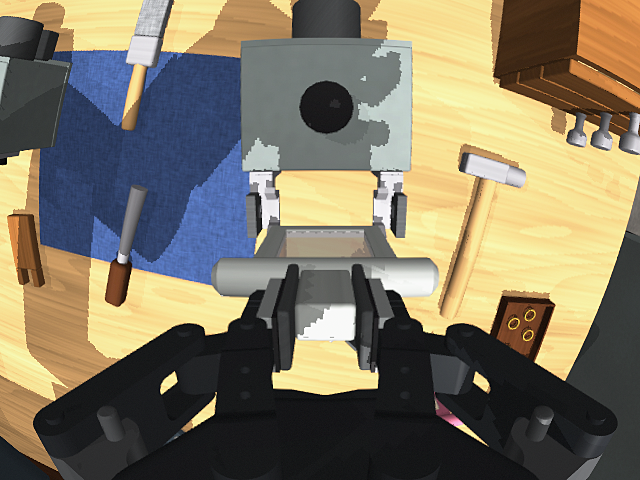

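The guard hangs in the jaws with both pins drawn in: the barrel spans (215–438, 277) with no pin showing at either end. It carries about 5 N and the old cradle is empty. Now measuring the barrel centre in the tool frame with a circle fit.

```bash
python3 - <<'E'
from h import *
from scipy.optimize import least_squares
d=np.load("w_held.npz"); W=wcloud(d)
T=(W-d["p"])@Ro.from_quat(d["q"]).as_matrix()*1000
x,y,z=T[...,0],T[...,1],T[...,2]
for lo,hi in ((30,50),(-50,-30),):
    m=(y>lo)&(y<hi)&(z>25)&(z<75)&(abs(x)<25)
    p=T[m]; s=least_squares(lambda c:np.hypot(p[:,0]-c[0],p[:,2]-c[1])-10,[0,46],loss="soft_l1",f_scale=.5)
    print(m.sum(),s.x.round(1),np.abs(s.fun).mean().round(2))
m=(z>25)&(z<60)&(abs(x)<15)&(abs(y)<70); print("y ext",np.percentile(y[m],[.2,99.8]))
m=(z>90)&(z<160)&(abs(y)<45)&(abs(x)<40); print("window",m.sum(),T[m].mean(0).round(1),np.percentile(T[m],[2,98],axis=0).round(1).tolist())
E
```

```text
1514 [-1.2 50.1] 0.69
1531 [-1.1 50.1] 0.71
y ext [-56.15761452  55.19574636]
window 2956 [-1.00e-01 -5.00e-01  1.17e+02] [[-1.4, -38.7, 90.8], [1.3, 37.7, 148.2]]
```

Barrel centre in the tool frame: x −1.2 mm, y −0.5 mm, about 50 mm ahead of the TCP and level. I'll correct for that, carry the guard over, and feel for the floor with a soft descent.

```bash
cat >> h.py <<'E'
WT=toworld((WC,WPSI),.0011,-.0005)
E
python3 - <<'E'
from h import *
from cell import r, optics
q=quat(WPSI); F=lambda:np.mean([r.current_contact_force() for _ in range(3)],0)
r.move_linear([*FG,.365],vel=.15)
r.move_to([*WT,.365],q); print(r.current_t(),r.current_tool_pos()-[*WT,.365],r.current_opening())
r.move_linear([*WT,.30],q,vel=.12); r.move_linear([*WT,.225],q,vel=.08); r.sleep(.1)
f0=F(); print("ref",f0.round(1),r.current_t())
z=.225
while z>.180:
    z-=.003 if z>.200 else .001
    r.move_linear([*WT,z],q,vel=.025); g=F()-f0
    if z<.2105: print(round(z,4),(r.current_tool_pos()[2]).round(4),g.round(1))
    if g[2]>9 or np.hypot(*g[:2])>12: break
print(r.current_t(),r.current_opening(),r.current_tool_pos()-[*WT,0])
p,qq=r.current_tool_pos(),r.current_ee_rot(); d=optics.get_image("wrist"); np.savez("w_seat.npz",p=p,q=qq,**d)
cv2.imwrite("pics/seat.png",cv2.resize(d["pixels"][130:430,150:510],(720,600))[...,::-1])
E
```

```text
11.7667 [ 0.00034206 -0.00071582 -0.00013833] 0.3698878406633149
ref [ 0.4 -0.4 -5.5] 13.6417
0.21 0.2098 [-0.4  0.2  0.8]
0.207 0.2068 [-0.1  0.5  1.1]
0.204 0.2038 [0.1 0.7 1.4]
0.201 0.2008 [0.2 0.8 0.4]
0.198 0.1978 [0.3 0.8 1. ]
0.197 0.197 [-0.4  1.1  1.4]
0.196 0.196 [-0.2  1.2  1.2]
0.195 0.1949 [-0.3  0.8  1.7]
0.194 0.1939 [-0.5  0.8  1.6]
0.193 0.1929 [-1.2  0.9  1. ]
0.192 0.1919 [-0.5  0.7  1.7]
0.191 0.1912 [0.  0.5 3.4]
0.19 0.191 [-2.9 -0.3 12.5]
18.0417 0.36997745273076466 [2.67322658e-04 9.01365551e-05 1.91017687e-01]
```

View pics/seat.png

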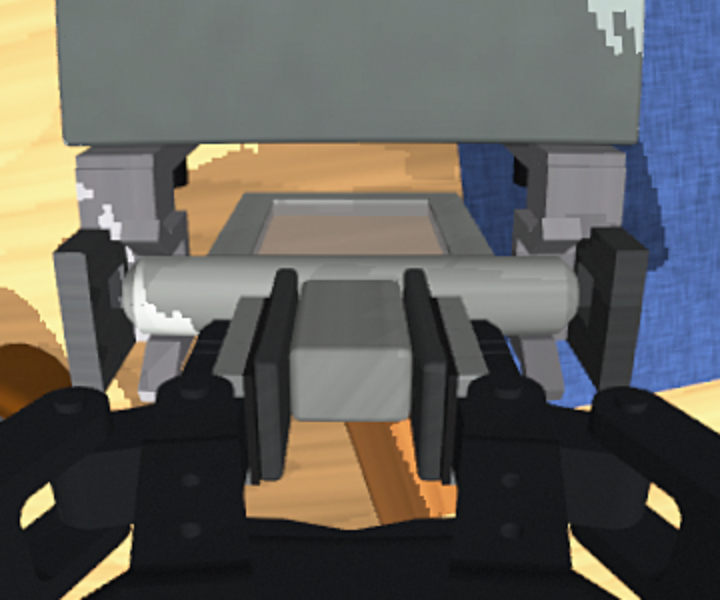

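The barrel (125–578, 295) lies between both ears in the troughs. Firm contact came at TCP z 0.191, so the axis is at about 141–142 mm, matching the ear-top estimate. I'll release in small steps, holding a light downward load so the opening pads don't lift the guard.

```bash
python3 - <<'E'
from h import *
from cell import r, optics
q=quat(WPSI); F=lambda:np.mean([r.current_contact_force() for _ in range(3)],0)
z=.190
for o in (.40,.43,.46,.49,.53,.57,.61,.65,.70):
    r.set_gripper(o,squeeze=50); g=F()[2]; n=0
    while g<2 and n<3 and o<.66: z-=.0007; n+=1; r.move_linear([*WT,z],q,vel=.03); g=F()[2]
    print(o,round(r.current_opening(),3),round(z,4),F().round(1),round(r.current_t(),2))
    if o==.53: d=optics.get_image("wrist"); cv2.imwrite("pics/mid.png",d["pixels"][...,::-1])
r.set_gripper(.9); r.sleep(.2)
p,qq=r.current_tool_pos(),r.current_ee_rot(); d=optics.get_image("wrist"); np.savez("w_rel.npz",p=p,q=qq,**d)
cv2.imwrite("pics/rel.png",cv2.resize(d["pixels"][130:430,150:510],(720,600))[...,::-1])
print(r.current_t(),F().round(1))
E
```

```text
0.4 0.401 0.1893 [-0.4  0.   6.7] 18.56
0.43 0.429 0.1893 [-0.3  0.   5.2] 18.77
0.46 0.456 0.1893 [ 0.5 -0.5  4.7] 18.99
0.49 0.486 0.1893 [2.2 0.7 2.4] 19.21
0.53 0.532 0.1886 [-0.7  0.3  3.5] 19.68
0.57 0.571 0.1879 [-0.9 -0.7  3.7] 20.19
0.61 0.609 0.1872 [-1.   0.8  2.6] 20.66
0.65 0.653 0.1858 [-0.3  0.1  5.1] 21.38
0.7 0.701 0.1858 [ 0.8 -0.  -0.1] 21.6
22.1667 [-0.2  0.6  1. ]
```

View pics/rel.png

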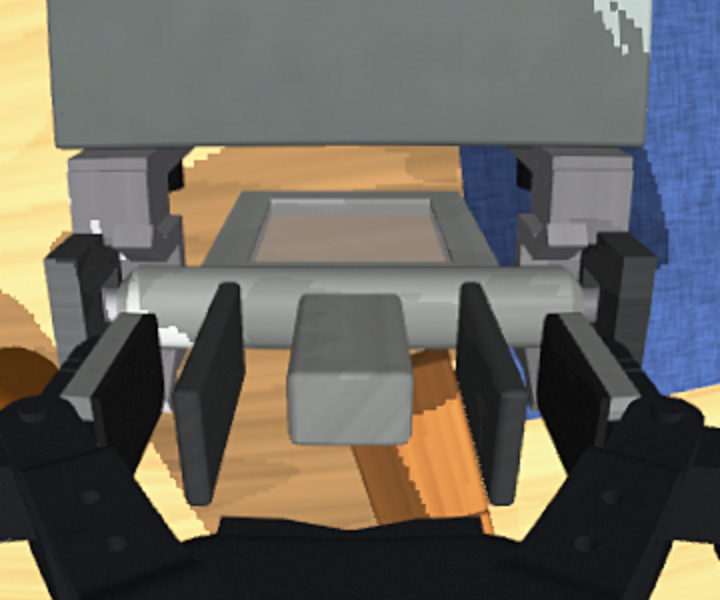

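The tabs have sprung apart (210 and 490) clear of the pads, and pins show on both sides entering the ears at (112,303) and (590,303). I'll retreat straight up, then measure the tab span and barrel height.

```bash
python3 - <<'E'
from h import *
from cell import r, optics
q=quat(WPSI)
r.move_linear([*WT,.215],q,vel=.06); r.move_linear([*WT,.31],q,vel=.15); r.sleep(.1)
p,qq=r.current_tool_pos(),r.current_ee_rot(); d=optics.get_image("wrist"); d=dict(d,p=p,q=qq)
t=optics.get_image("top"); s=optics.get_image("scene"); print(r.current_t())
L=hood(wcloud(d),(WC,WPSI))*1000; x,y,z=L[...,0],L[...,1],L[...,2]
for sgn in (1,-1):
    m=(abs(y-sgn*25)<10)&(abs(x)<30)&(z>191)&(z<215); print("tab",sgn,m.sum(),np.percentile(L[m],[2,98],axis=0).round(1).tolist())
    m=(abs(sgn*y-63)<9)&(abs(x)<30)&(z>158)&(z<175); print("ear",L[m].mean(0).round(1),np.percentile(z[m],95).round(1))
    m=(sgn*y>32)&(sgn*y<42)&(abs(x)<14)&(z>140)&(z<165); print("barrel top",np.percentile(z[m],97).round(1))
v,u=np.where((abs(y)<75)&(abs(x)<35)&(z>100)&(z<215))
a=cv2.resize(d["pixels"][v.min()-8:v.max()+8,u.min()-8:u.max()+8],(800,300),interpolation=2)
b=np.hstack([cv2.resize(t["pixels"],(400,300)),cv2.resize(s["pixels"],(400,300))])
cv2.imwrite("pics/fin.png",np.vstack([a,b])[...,::-1])
E
```

```text
23.8333
tab 1 356 [[-10.8, 24.0, 192.2], [12.4, 28.9, 204.4]]
ear [  0.6  62.8 161.2] 162.4
barrel top 151.7
tab -1 356 [[-10.6, -28.9, 192.2], [12.3, -24.0, 204.5]]
ear [  0.9 -62.7 161.3] 162.5
barrel top 151.7
```

View pics/fin.png

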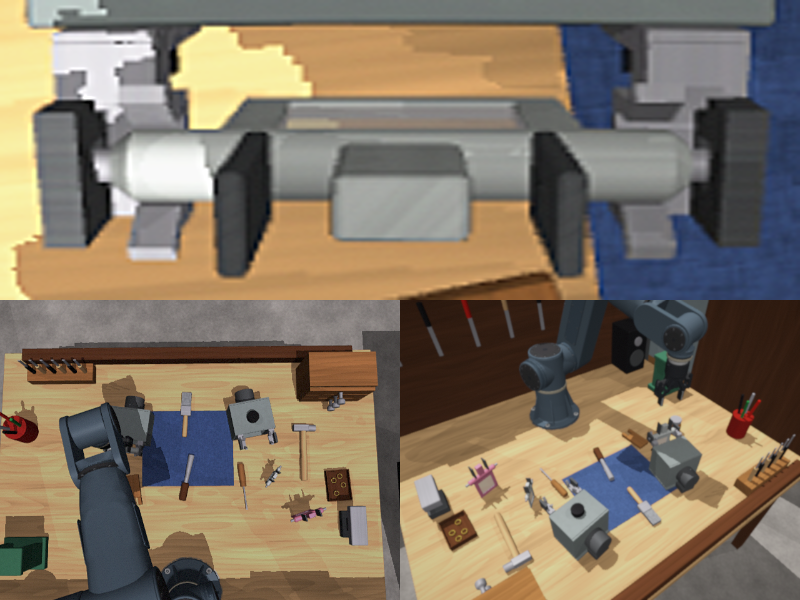

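Both tabs read ±28.9 mm (57.8 mm over, fully sprung). The barrel top is level at 151.7 mm, 10.8 mm below the ear tops, where seated would be 10. The pins are in the ears and nothing else looks moved.

```bash
python3 -c "
from cell import r
r.hand_in(); print(r.current_t())"
```

```text
the job is handed in; nothing more can be done
the job is handed in; nothing more can be done
```

The guard now hangs by itself in the stone-wheel hood's cradle, and I handed the job in at about 23.8 s, with 38 s allowed. I squeezed the tabs of the grey guard on the felt hood (the smaller grey and pink ones were left alone) and lifted it out, about 5 N in weight. I then lowered it until I felt the trough floor, with the hinge axis at about 141–142 mm, and let go in small steps under a light downward load.

**Last checks, all made just before handing in:**
- **Pins:** the tabs measure 57.8 mm over their outer faces (58 mm when fully sprung out). Both pins can be seen entering the ear holes.
- **Seating:** the barrel is level at both ends. Its top is 10.8 mm below the ear tops where 10 mm is nominal, which is within measuring error.
- **Other things:** by eye, the rest of the bench looks unmoved, though the arm hid part of it in the top view. The arm had pulled back and was touching nothing.

**Disagreement:** with the guard held, the camera put its axis 50 mm from the tool point, where I expected 46 mm. It had probably slipped slightly in the jaws. I seated it by feel, so this made no difference.

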